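# Feed the vial carrier through the spring gate of the rinser lane

## Robot

A 7-joint arm with a two-finger parallel gripper is mounted at the origin on the work surface. World frame = base frame: x ahead of the robot, y to its left, z up, the work surface at z = 0. Lengths are in m, angles in rad, forces in N, time in s.
With the tool pointing down it reaches from about 0.35 to 0.9 m from the base axis. Payload 8.1 kg.
Tool frame: the origin (TCP) lies at the very end of the fingers, on their centre line; the grasp point (between the pads) lies 19 mm behind it; z points along the fingers, y is the line along which they close (so a half turn about z gives the same grasp; the last joint's range is limited). The gripper opens to 92 mm and grips with 3 to 60 N. Pads are 19 mm wide; open, the fingers measure 130 mm over their backs; the gripper's body (75 mm by 190 mm) begins 47 mm behind the grasp point.
Start: joints at [1.226, 0.434, 0.025, 1.573, -0.012, 1.134, -0.075], TCP at [0.15, -0.607, 0.227] pointing down, gripper open.
Joint ranges: [-2.62, 2.62], [-0.44, 2.09], [-1.27, 1.32], [0.08, 2.57], [-1.32, 4.46], [0.12, 2], [-2.74, 2.74]. Speed limits (rad/s): [2.22, 2.22, 3.01, 3.01, 3.14, 3.14, 3.14].

## Interface

Orientations are given as a rotation vector (axis times angle).
In Python, from cell import readout, cams, job gives the robot as it stands.
- The arm moves only by the tool drive_tool, never from a script. Its argument "commands" is a list of rows, each a list of 3 entries, a list of its own where there are three numbers: the turn, a rotation vector about the tool's x, y, z in rad, then the shift along the tool's x, y, z in cm, then the gripper's target within -1 to 1 (fully open at 1, half-way at 0, shut at -1). A call has 1 to 20 rows; each row is the pose to reach, as a shift and turn from the pose commanded when the call began, along the tool's axes at that moment; what a row does not reach only later rows make up. A row lasts 1/12 s, in which the tool goes at most 41.7 mm and 7.16 degrees, less where a joint would pass 70% of its speed; a pose out of reach is approached as far as the arm can. A call with a gripper value outside its range is refused whole. The fingers move at their own pace and stop on an object; "newtons" is the grip in N (left out, the last holds). Time passes only in rows, so rows that repeat a pose let the fingers close. It gives the time, the measured TCP pose, the force, the opening and the grip force at its end, in the units of the state.
- readout.observe(): the state, without advancing time (a new reading comes with each control period).
- cams.get_image(name): name is "scene" or "top" or "wrist"; returns the picture (480x640x3 uint8, blue, green, red); there is no depth.
- cams.camera_info(name): a dict with "camera_matrix" (3x3 intrinsics, pixels), "R" (3x3) and "t" (3): a world point X has camera coordinates R X + t. Camera axes: x right, y down, z forward; pixel columns grow to the right and rows downward; lengths in m; the calibration is good to about 2 mm. A picture is of the moment at which its call begins: read the wrist's pose just before it. camera_info takes no time and is no camera call; for the wrist camera it gives the pose at the moment of the call.
- job.sign_off(): hands the job in; it is judged then, once.
The state is a dict: "clock": time; "joints": joint angles; "dq": joint speeds; "joint_efforts": joint torques, N m; "position": TCP position; "ee_rot": TCP orientation; "force": force on the tool from outside, world axes, zero at the start; "ft_torque": the same for the moment, N m; "width": opening from 0.0 (shut) to 1.0 (fully open); "gripper_force": force on a finger pad.
Only numpy, scipy, OpenCV 4.12 (cv2) and the standard library are available. Lean on these libraries where they do the work, as an engineer would, in place of code of your own. Each camera call takes 0.05 s, during which the arm holds its last target. There are 200 camera calls.

## Task

Load the white vial carrier into the rinser's in-feed lane: set it down in the flared mouth and slide it gently, without jamming it, along the floor so that it pushes the spring gate open, holds it open while passing, and lets it swing shut behind. Then press it home against the rubber pad at the far end with a firm but gentle push of about 10 N (never more than 16 N), leave it there flat and square against the pad with the gate shut, and let go; do not disturb the beaker, brush or wash bottle.

Things in the scene. Friction and masses are not known exactly. Their poses are not given: they have to be found in the camera images.
- carrier: loose white plastic vial carrier, 0.18-0.35 kg: a block 90 (x) x 44 (y) x 25 mm high with half-round ends (radius 22 mm) and an upright grip fin across its middle. Two black-capped vials, 18 mm across, are clipped in (cannot come out) at x = +-31 mm, tops 37 mm above the underside. Origin: centre of the underside; x along its length, z up. Either end may go first.
- carrier_fin (a point): point to grip on the carrier's fin, 60 mm above the carrier's underside; the fin is 12 mm thick along the carrier's x (grip it across this), 30 mm wide in y, from 25 to 75 mm above the underside
- lane: fixed metal feed lane, 335 x 100 mm. Origin: on the bench under the middle of the gate line; +x the feed direction, z up. Floor plate 6 mm thick, x = -120 to +215 mm. Rails 4 mm thick, tops 28 mm above the bench, inner faces 50 mm apart from x = -20 to +190 mm; on the +y side a 9 mm deep recess from x = -6 to +62 mm, easing out to x = +85 mm, takes the open gate.
- lane_mouth (a point): middle of the lane's flared mouth, on its floor (6 mm above the bench), at lane x = -62 mm. The rails' inner faces are 80 mm apart at lane x = -110 mm and narrow to 50 mm at x = -20 mm. A carrier set down with its middle here, along the lane, stands clear of the gate.
- gate (a joint): angle of the spring gate, rad: 0 = shut across the lane, up to 1.65 pushed open in the feed direction (only way it opens). Steel leaf 3 mm thick, 8 to 34 mm above the bench, on an upright hinge pin at lane x = 0, y = +29 mm. Spring: 0.8 N at the tip when shut, 2.4 N open; it presses the passing carrier towards the -y rail, and shuts once the carrier's rear end is over 50 mm past the gate line.
- gate_tip (a point): top of the gate leaf's free edge, 53 mm from its hinge pin, 34 mm above the bench
- stop: dark bracket 14 x 50 x 36 mm fixed at lane x = +203 mm; origin: centre of its underside, on the lane floor; axes as the lane's. It bears, 14 mm up, a rubber pad 20 mm across facing the carrier, on a screw whose setting differs each time and is not measured: pad face at lane x = +147 to +175 mm (gate can always shut behind the carrier). The pad yields 1 mm per 6 N, at most 6 mm, and springs back.
- beaker: loose glass beaker, 70 mm across, 90 mm high, a bystander; origin: centre of its underside
- brush: loose hand brush, 200 mm long, lying on the bench, a bystander; origin: underside
- washbottle: loose white wash bottle, 60 mm across, 150 mm high, a bystander; origin: centre of its underside

How it is judged:
On the way, in this order (a step that is already met when the one before it is completed fails the run):
1. the carrier, flat on the lane floor, holds the gate open (more than 1 rad) while passing (value of joint gate above 1 rad and x of carrier in the frame of lane between 0 and 0.098 m and z of carrier in the frame of lane below 0.014 m and contact force between carrier and lane above 0.3 N), for 0.1 s.
2. with the gate shut behind it, the carrier is pressed against the rubber pad with more than 6 N for 0.2 s (contact force between carrier and stop above 6 N and value of joint gate below 0.1 rad and x of carrier in the frame of lane above 0.098 m), for 0.2 s.
At the end, for the whole second after the job is handed in: the gate is shut (within 0.1 rad) behind the carrier, which stands released and still on the lane floor between gate and stop, flat (within 0.06 rad), square to the lane (within 0.1 rad) and with its nose at the rubber pad (gap under about 3 mm) (value of joint gate below 0.1 rad and x of carrier in the frame of lane above 0.098 m and z of carrier in the frame of lane below 0.01 m and angle between carrier's own z axis and vertical below 0.06 rad and angle between the x axis of carrier and the x axis of lane, either way round below 0.1 rad and horizontal distance between carrier and stop_pad_c0 below 0.0515 m and linear speed of carrier below 0.01 m/s); the robot touches nothing.
It fails at once if the carrier presses on the pad with more than 16 N (contact force between carrier and stop above 16 N).
It fails at once if the carrier is forced against the gate with more than 20 N (contact force between carrier and gate_c0 above 20 N).
It fails at once if the carrier is jammed against a rail with more than 30 N (contact force between carrier and lane_c1 above 30 N or contact force between carrier and lane_c2 above 30 N or contact force between carrier and lane_c3 above 30 N or contact force between carrier and lane_c4 above 30 N or contact force between carrier and lane_c5 above 30 N or contact force between carrier and lane_c6 above 30 N or contact force between carrier and lane_c7 above 30 N).
It fails at once if the beaker, brush or wash bottle is disturbed (over 15 mm) (distance of any of beaker, brush, washbottle from where it was at the start of the episode above 0.015 m).
It also fails if it takes over 70 s, if anything falls off the work surface, if the arm or the gripper's body presses on something with over 40 N, if the wrist force passes 120 N, or if a joint passes its speed limit or range.

## Working session

There is one attempt and no reset: what is moved stays moved. The work goes in short steps, Python scripts to look and compute and a tool call to move; the robot and the scene stay as the last step left them, time stands still between calls to the robot, and variables do not carry over. Pictures are saved under pics/ and viewed, at most 10 in all, crops included, and the job is handed in when it is done.

Besides the shell and the picture viewer there is one more tool, called after ">>>" as name(argument=value, ...), one argument or row to a line, values as JSON. drive_tool: Moves the arm, as the interface text tells. Its arguments: {"type":"object","properties":{"commands":{"type":"array"},"newtons":{"type":"number"}},"required":["commands"]}

```bash
mkdir -p pics; python3 - <<'E'
from cell import readout,cams
import cv2,numpy as np
s=readout.observe();print({k:np.round(v,3) for k,v in s.items()})
for n in("scene","top"):
    cv2.imwrite(f"pics/{n}0.png",cams.get_image(n)); i=cams.camera_info(n);print(n,np.round(-np.array(i["R"]).T@i["t"],3),np.round(i["R"],2).tolist(),np.array(i["camera_matrix"])[0,0])
E
```

```text
{'clock': np.float64(0.0), 'joints': array([ 1.226,  0.435,  0.025,  1.574, -0.012,  1.134, -0.075]), 'dq': array([-0.001, -0.001, -0.001,  0.   , -0.   ,  0.   ,  0.002]), 'joint_efforts': array([-1.0000e-03, -6.6784e+01,  9.8500e-01, -3.1446e+01, -6.1000e-02,
        4.3000e-02,  0.0000e+00]), 'position': array([ 0.149, -0.606,  0.226]), 'ee_rot': array([-3.117e+00, -3.790e-01,  1.000e-03]), 'force': array([ 0.119, -0.038, -0.295]), 'ft_torque': array([-0.002, -0.061, -0.019]), 'gripper_force': np.float64(0.0), 'width': np.float64(0.999)}
scene [1.374 0.119 0.87 ] [[-0.1, 1.0, 0.02], [0.7, 0.08, -0.7], [-0.7, -0.06, -0.71]] 473.6803956894882
top [0.376 0.068 1.18 ] [[0.02, -1.0, 0.0], [-0.98, -0.02, -0.17], [0.17, 0.0, -0.98]] 484.9316307764185
```

View pics/top0.png

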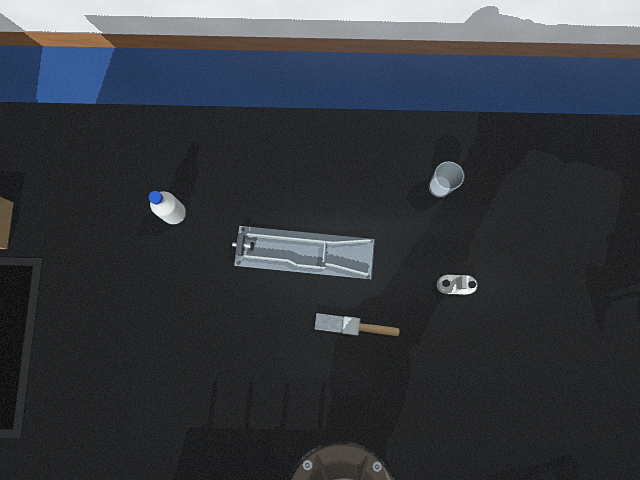

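View pics/scene0.png

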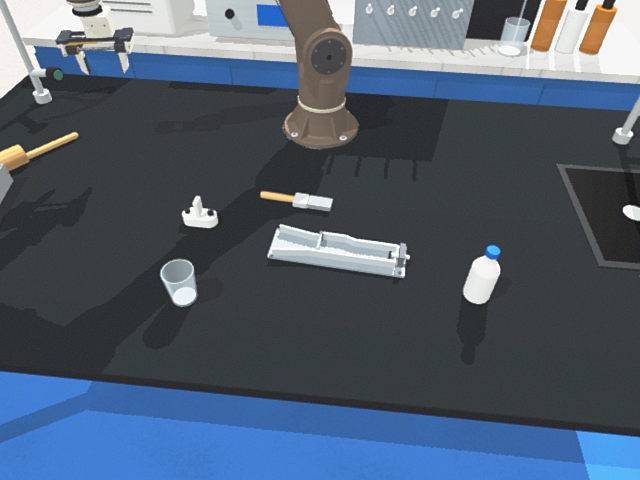

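The top view shows the lane running from its mouth on the right (374,258) to the stop on the left (240,245), so the feed direction is world +y. The carrier is at (457,284), the brush at (357,327), the beaker at (446,178) and the bottle at (167,207). I'll measure these now.

```bash
cat > h.py <<'E'
import numpy as np,cv2
from cell import readout,cams
from scipy.spatial.transform import Rotation as R
def ray(info,px,z):
    K=np.array(info["camera_matrix"]);Rm=np.array(info["R"]);c=-Rm.T@np.array(info["t"]).ravel()
    px=np.atleast_2d(np.array(px,float));d=(Rm.T@np.linalg.inv(K)@np.c_[px,np.ones(len(px))].T).T
    return c+d*((z-c[2])/d[:,2])[:,None]
E
python3 - <<'E'
from h import *
i=cams.camera_info("top");im=cv2.imread("pics/top0.png");g=cv2.cvtColor(im,cv2.COLOR_BGR2GRAY)
def blob(x0,y0,x1,y1,t):
    m=np.zeros_like(g);m[y0:y1,x0:x1]=(g[y0:y1,x0:x1]>t)*255
    c=max(cv2.findContours(m,cv2.RETR_EXTERNAL,cv2.CHAIN_APPROX_NONE)[0],key=cv2.contourArea);return c
c=blob(215,215,390,290,75)
b=cv2.boxPoints(cv2.minAreaRect(c));print("lane px",b.round(1).tolist());print(ray(i,b,.006).round(4))
c=blob(425,265,490,305,110);r=cv2.minAreaRect(c);print("carrier",r)
print(ray(i,cv2.boxPoints(r),.025).round(4))
m=np.zeros_like(g);cv2.drawContours(m,[c],-1,255,-1)
d=((g<60)&(cv2.erode(m,np.ones((3,3)))>0)).astype(np.uint8)
n,l,st,ce=cv2.connectedComponentsWithStats(d);print(st[1:,4],ce[1:].round(1));print(ray(i,ce[1:],.037).round(4))
a=cv2.resize(im[260:310,420:500],None,fx=7,fy=7,interpolation=cv2.INTER_CUBIC)
e=cv2.resize(im[218:288,228:382],None,fx=3.6,fy=3.6,interpolation=cv2.INTER_CUBIC)
o=np.zeros((600,560,3),np.uint8);o[:350]=a[:350];o[350:350+e.shape[0],:e.shape[1]]=e[:250]
cv2.imwrite("pics/c1.png",o)
E
```

```text
lane px [[229.8000030517578, 265.5], [233.6999969482422, 224.8000030517578], [374.79998779296875, 238.39999389648438], [370.8999938964844, 279.1000061035156]]
[[ 0.5303  0.2784  0.006 ]
 [ 0.6321  0.2739  0.006 ]
 [ 0.6051 -0.0754  0.006 ]
 [ 0.5041 -0.0658  0.006 ]]
carrier ((457.0, 284.5), (19.0, 38.0), 90.0)
[[ 0.5151 -0.2243  0.025 ]
 [ 0.517  -0.3154  0.025 ]
 [ 0.4715 -0.3137  0.025 ]
 [ 0.4697 -0.2232  0.025 ]]
[38 39] [[445.8 282.9]
 [471.8 284.2]]
[[ 0.4952 -0.2393  0.037 ]
 [ 0.4936 -0.3007  0.037 ]]
```

View pics/c1.png

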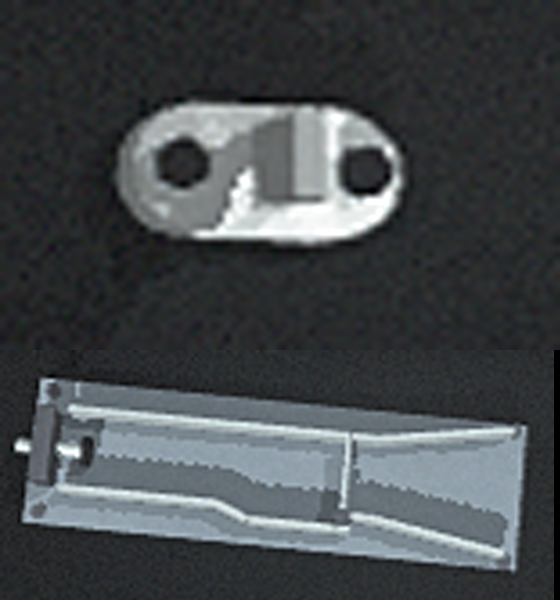

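```bash
cat >> h.py <<'E'
def rel(p,yaw):
    """turn (rad) and shift (cm) in tool axes to reach p, tool down, tool y at world angle yaw (mod pi)"""
    s=readout.observe();R0=R.from_rotvec(s["ee_rot"])
    best=None
    for k in(0,np.pi):
        y=np.array([np.cos(yaw+k),np.sin(yaw+k),0]);z=np.array([0,0,-1.]);T=R.from_matrix(np.c_[np.cross(y,z),y,z])
        t=(R0.inv()*T).as_rotvec()
        if best is None or np.linalg.norm(t)<np.linalg.norm(best):best=t
    print("turn",best.round(3),"shift",(R0.inv().apply(np.array(p)-s["position"])*100).round(2),"pos",s["position"].round(4),"F",s["force"].round(2),"w",round(float(s["width"]),3))
E
python3 - <<'E'
from h import *
i=cams.camera_info("top")
P=ray(i,[[239.1,225.5],[234.1,265.8],[373.8,239.1],[371.1,279.4]],.006)[:,:2];print(P.round(4))
L=np.array([[215,-50],[215,50],[-120,-50],[-120,50]])/1e3
A=L-L.mean(0);B=P-P.mean(0);H=A.T@B
th=np.arctan2(H[0,1]-H[1,0],H[0,0]+H[1,1]);M=np.array([[np.cos(th),-np.sin(th)],[np.sin(th),np.cos(th)]])
o=P.mean(0)-M@L.mean(0);print("lane",o,th,np.degrees(th));print(P-(L@M.T+o))
print("mouth",M@[-.062,0]+o)
rel([.4944,-.270,.17],np.arctan2(.0614,.0016))
E
```

```text
[[ 0.6306  0.2606]
 [ 0.5299  0.268 ]
 [ 0.6032 -0.0729]
 [ 0.5034 -0.0663]]
lane [0.56298022 0.04998185] 1.4909980920799166 85.42789793823732
[[ 6.84233675e-04  2.55956925e-04]
 [-3.92543011e-04 -3.02190593e-04]
 [-7.85631435e-05  6.85158183e-04]
 [-2.13127520e-04 -6.38924514e-04]]
mouth [ 0.55803798 -0.01182086]
turn [-0.001  0.     0.268] shift [ 41.54 -24.4    5.63] pos [ 0.1495 -0.6064  0.226 ] F [0.33 0.13 0.23] w 0.994
```

>>> drive_tool(
  commands=[
    [[0, 0, 0.1], [10, -6, 0], 1],
    [[0, 0, 0.2], [20, -12, 0], 1],
    [[0, 0, 0.268], [30, -18, 0], 1],
    [[0, 0, 0.268], [41.5, -24.4, 0], 1],
    [[0, 0, 0.268], [41.5, -24.4, 3], 1],
    [[0, 0, 0.268], [41.5, -24.4, 5.6], 1],
    [[0, 0, 0.268], [41.5, -24.4, 5.6], 1],
    [[0, 0, 0.268], [41.5, -24.4, 5.6], 1],
    [[0, 0, 0.268], [41.5, -24.4, 5.6], 1],
    [[0, 0, 0.268], [41.5, -24.4, 5.6], 1],
    [[0, 0, 0.268], [41.5, -24.4, 5.6], 1],
    [[0, 0, 0.268], [41.5, -24.4, 5.6], 1],
    [[0, 0, 0.268], [41.5, -24.4, 5.6], 1],
    [[0, 0, 0.268], [41.5, -24.4, 5.6], 1],
    [[0, 0, 0.268], [41.5, -24.4, 5.6], 1],
  ],
)

```text
clock: 1.35
position: [0.4934, -0.2712, 0.1704]
ee_rot: [3.141, -0.042, -0.002]
force: [-0.6, -0.7, -0.4]
width: 0.998
gripper_force: 0.0
```

```bash
python3 - <<'E'
from h import *
i=cams.camera_info("wrist");im=cams.get_image("wrist");cv2.imwrite("pics/w1.png",im)
np.save("w1.npy",i,allow_pickle=True)
K=np.array(i["camera_matrix"])
for X in([.4944,-.270,.075],[.4952,-.2393,.037],[.4936,-.3007,.037]):
    c=np.array(i["R"])@X+np.array(i["t"]).ravel();print((K@c/c[2])[:2].round(1))
rel([.4944,-.270,.041],np.arctan2(.0614,.0016))
E
```

```text
[317.7 240. ]
[281.6 228.3]
[354.  228.2]
turn [ 0.001  0.001 -0.002] shift [ 0.13 -0.19 12.96] pos [ 0.4931 -0.2718  0.1706] F [-0.32 -0.14 -0.02] w 1.003
```

View pics/w1.png

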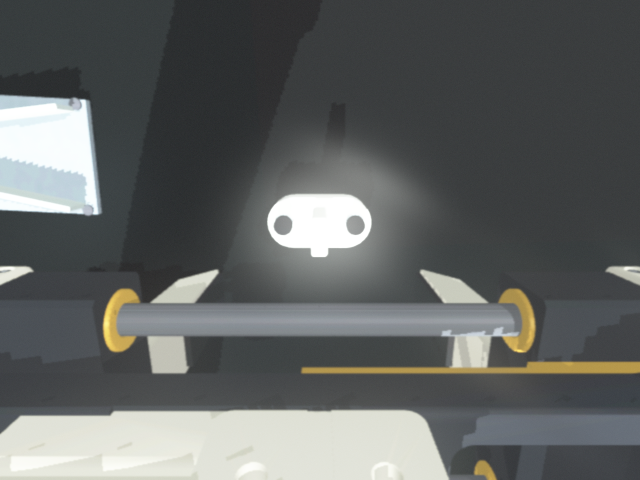

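The caps in the wrist view sit at (283,225) and (355,225), within 3 px of the prediction. That corrects the carrier to about (0.496, -0.271), so I'm descending and gripping.

>>> drive_tool(
  commands=[
    [[0, 0, 0], [0.15, 0.1, 4], 1],
    [[0, 0, 0], [0.15, 0.1, 8], 1],
    [[0, 0, 0], [0.15, 0.1, 11], 1],
    [[0, 0, 0], [0.15, 0.1, 12.9], 1],
    [[0, 0, 0], [0.15, 0.1, 12.9], 1],
    [[0, 0, 0], [0.15, 0.1, 12.9], 0],
    [[0, 0, 0], [0.15, 0.1, 12.9], -0.5],
    [[0, 0, 0], [0.15, 0.1, 12.9], -1],
    [[0, 0, 0], [0.15, 0.1, 12.9], -1],
    [[0, 0, 0], [0.15, 0.1, 12.9], -1],
    [[0, 0, 0], [0.15, 0.1, 12.9], -1],
    [[0, 0, 0], [0.15, 0.1, 12.9], -1],
    [[0, 0, 0], [0.15, 0.1, 12.9], -1],
    [[0, 0, 0], [0.15, 0.1, 12.9], -1],
    [[0, 0, 0], [0.15, 0.1, 12.9], -1],
    [[0, 0, 0], [0.15, 0.1, 12.9], -1],
  ],
  newtons=35,
)

```text
clock: 2.73
position: [0.4956, -0.2716, 0.0417]
ee_rot: [-3.141, 0.041, 0.0]
force: [-0.2, 0.3, -0.0]
width: 0.255
gripper_force: 0.0
```

>>> drive_tool(
  commands=[
    [[0, 0, 0], [0, 0, 0], -1],
    [[0, 0, 0], [0, 0, 0], -1],
    [[0, 0, 0], [0, 0, 0], -1],
    [[0, 0, 0], [0, 0, 0], -1],
    [[0, 0, 0], [0, 0, 0], -1],
    [[0, 0, 0], [0, 0, 0], -1],
  ],
)

```text
clock: 3.23
position: [0.4956, -0.2715, 0.0416]
ee_rot: [-3.141, 0.041, 0.0]
force: [0.2, 0.5, -2.0]
width: 0.131
gripper_force: 35.0
```

>>> drive_tool(
  commands=[
    [[0, 0, 0], [0, 0, -2], -1],
    [[0, 0, 0], [0, 0, -4], -1],
    [[0, 0, 0], [0, 0, -5], -1],
    [[0, 0, 0], [0, 0, -5], -1],
    [[0, 0, 0], [0, 0, -5], -1],
    [[0, 0, 0], [0, 0, -5], -1],
  ],
)

```text
clock: 3.73
position: [0.4949, -0.2714, 0.0907]
ee_rot: [-3.141, 0.041, 0.002]
force: [-0.3, 0.2, -3.2]
width: 0.133
gripper_force: 35.0
```

```bash
python3 - <<'E'
from h import *
th=1.491;rel([.558,-.0118,.097],th)
F=[]
print(readout.observe()["force"])
E
```

```text
turn [-0.     0.001  0.053] shift [  5.62 -26.12  -0.62] pos [ 0.4949 -0.2714  0.0907] F [-0.3   0.18 -3.18] w 0.133
[-0.30381036  0.1759626  -3.17654218]
```

>>> drive_tool(
  commands=[
    [[0, 0, 0.02], [1, -3, 0], -1],
    [[0, 0, 0.03], [2, -6, 0], -1],
    [[0, 0, 0.053], [3, -9, 0], -1],
    [[0, 0, 0.053], [4, -12, 0], -1],
    [[0, 0, 0.053], [5, -15, 0], -1],
    [[0, 0, 0.053], [5.6, -18, 0], -1],
    [[0, 0, 0.053], [5.6, -21, 0], -1],
    [[0, 0, 0.053], [5.6, -24, 0], -1],
    [[0, 0, 0.053], [5.6, -25.5, 0], -1],
    [[0, 0, 0.053], [5.6, -26.1, 0], -1],
    [[0, 0, 0.053], [5.6, -26.1, 0], -1],
    [[0, 0, 0.053], [5.6, -26.1, 0], -1],
    [[0, 0, 0.053], [5.6, -26.1, 0], -1],
  ],
)

```text
clock: 4.82
position: [0.5582, -0.0144, 0.0913]
ee_rot: [3.138, -0.128, -0.001]
force: [0.3, 0.1, -3.2]
width: 0.13
gripper_force: 35.0
```

```bash
python3 - <<'E'
from h import *
rel([.558,-.0118,.0476],1.491)
i=cams.camera_info("wrist");im=cams.get_image("wrist");cv2.imwrite("pics/w2.png",im)
K=np.array(i["camera_matrix"]);c,s=np.cos(1.491),np.sin(1.491)
for n,l in(("railA",[-.02,-.025,.028]),("railB",[-.02,.025,.028]),("pin",[0,.029,.034]),("tip",[0,-.024,.034]),("padlo",[.147,0,.02]),("padhi",[.175,0,.02]),("corner-y",[-.12,-.05,.006]),("railend-",[-.11,-.04,.028]),("r190-",[.19,-.025,.028])):
    X=np.array([.563+c*l[0]-s*l[1],.05+s*l[0]+c*l[1],l[2]]);q=np.array(i["R"])@X+np.array(i["t"]).ravel();print(n,(K@q/q[2])[:2].round(1))
E
```

```text
turn [ 0.001  0.001 -0.002] shift [-0.04 -0.26  4.37] pos [ 0.5582 -0.0144  0.0913] F [ 0.35  0.08 -3.23] w 0.13
railA [249.5 217.5]
railB [253.4 290.3]
pin [221.8 299.6]
tip [215.6 221.1]
padlo [  7.2 251.8]
padhi [-34.2 251.9]
corner-y [400.7 174.7]
railend- [391.8 193.8]
r190- [-80.  218.1]
```

View pics/w2.png

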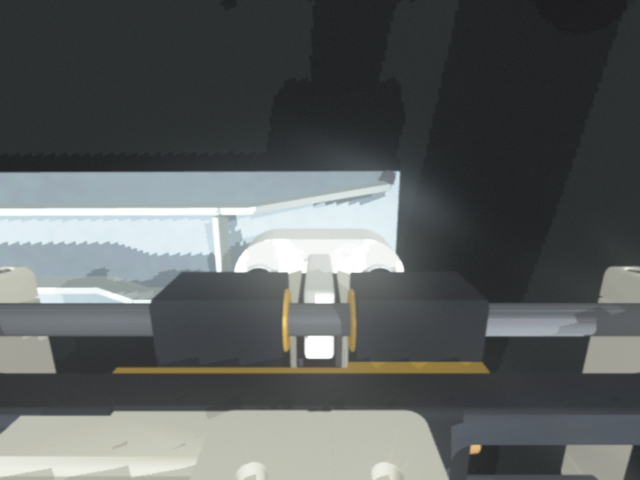

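Rail kink at (252,214) and plate corner at (400,171) are both about 3 px above prediction, the same bias as for the carrier. The relative pose is therefore consistent, with about a 1 mm lateral correction. Lowering now.

>>> drive_tool(
  commands=[
    [[0, 0, 0], [0.1, 0, 1.5], -1],
    [[0, 0, 0], [0.1, 0, 3], -1],
    [[0, 0, 0], [0.1, 0, 3.8], -1],
    [[0, 0, 0], [0.1, 0, 4.1], -1],
    [[0, 0, 0], [0.1, 0, 4.2], -1],
    [[0, 0, 0], [0.1, 0, 4.2], -1],
    [[0, 0, 0], [0.1, 0, 4.2], -1],
  ],
)

```text
clock: 5.45
position: [0.56, -0.0125, 0.0503]
ee_rot: [3.139, -0.125, 0.001]
force: [-0.4, -0.2, -2.7]
width: 0.128
gripper_force: 35.0
```

>>> drive_tool(
  commands=[
    [[0, 0, 0], [0, 0, 0.05], -1],
    [[0, 0, 0], [0, 0, 0.1], -1],
    [[0, 0, 0], [0, 0, 0.1], -1],
    [[0, 0, 0], [0, 0, 0.1], -1],
  ],
)

```text
clock: 5.78
position: [0.5596, -0.0123, 0.0489]
ee_rot: [3.139, -0.124, 0.0]
force: [0.2, -0.1, -3.0]
width: 0.128
gripper_force: 35.0
```

>>> drive_tool(
  commands=[
    [[0, 0, 0], [0, 0, 0.1], -1],
    [[0, 0, 0], [0, 0, 0.1], -1],
    [[0, 0, 0], [0, 0, 0.1], -1],
  ],
)

```text
clock: 6.03
position: [0.5594, -0.0123, 0.0477]
ee_rot: [3.139, -0.124, -0.0]
force: [0.4, -0.0, -2.7]
width: 0.13
gripper_force: 35.0
```

>>> drive_tool(
  commands=[
    [[0, 0, 0], [0, 0, 0.05], -1],
    [[0, 0, 0], [0, 0, 0.05], -1],
    [[0, 0, 0], [0, 0, 0.05], -1],
  ],
)

```text
clock: 6.28
position: [0.5595, -0.0122, 0.0476]
ee_rot: [3.139, -0.125, 0.0]
force: [-2.9, -0.4, 3.9]
width: 0.125
gripper_force: 35.0
```

>>> drive_tool(
  commands=[
    [[0, 0, 0], [0, 0, -0.02], -1],
    [[0, 0, 0], [0, -0.3, -0.02], -1],
    [[0, 0, 0], [0, -0.6, -0.02], -1],
    [[0, 0, 0], [0, -0.9, -0.02], -1],
    [[0, 0, 0], [0, -1.2, -0.02], -1],
    [[0, 0, 0], [0, -1.5, -0.02], -1],
    [[0, 0, 0], [0, -1.8, -0.02], -1],
    [[0, 0, 0], [0, -2.1, -0.02], -1],
    [[0, 0, 0], [0, -2.4, -0.02], -1],
    [[0, 0, 0], [0, -2.7, -0.02], -1],
    [[0, 0, 0], [0, -3, -0.02], -1],
  ],
)

```text
clock: 7.2
position: [0.5619, 0.0157, 0.0477]
ee_rot: [3.137, -0.127, 0.0]
force: [-1.2, -10.4, 8.4]
width: 0.131
gripper_force: 35.0
```

>>> drive_tool(
  commands=[
    [[0, 0, 0], [0, 0, -0.05], -1],
    [[0, 0, 0], [0, 0, -0.05], -1],
    [[0, 0, 0], [0, 0, -0.05], -1],
  ],
)

```text
clock: 7.45
position: [0.5616, 0.0174, 0.0477]
ee_rot: [3.139, -0.125, -0.001]
force: [-0.5, -5.1, 1.4]
width: 0.131
gripper_force: 35.0
```

```bash
python3 - <<'E'
from h import *
s=readout.observe();print({k:np.round(s[k],3) for k in("position","ee_rot","force","ft_torque")})
im=cams.get_image("top")[205:295,215:395];cv2.imwrite("pics/t2.png",cv2.resize(im,None,fx=4,fy=4,interpolation=cv2.INTER_CUBIC))
cv2.imwrite("pics/w3.png",cams.get_image("wrist"))
E
```

```text
{'position': array([0.562, 0.017, 0.048]), 'ee_rot': array([ 3.139e+00, -1.250e-01, -1.000e-03]), 'force': array([-0.516, -5.089,  1.385]), 'ft_torque': array([-1.147,  0.091,  0.058])}
```

View pics/w3.png

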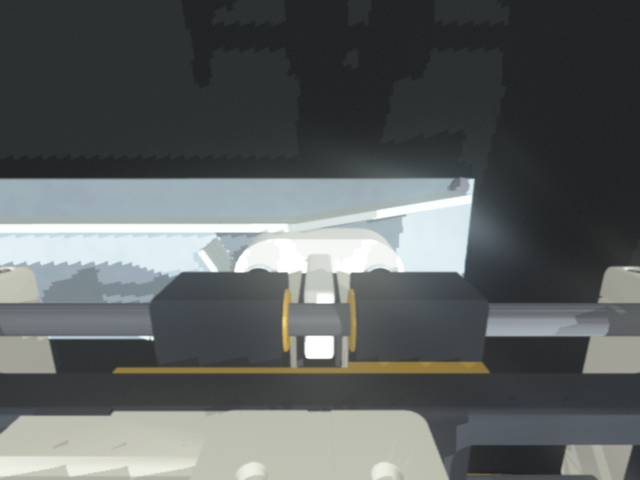

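The gate leaf at (212,258) is swinging open, and the carrier's edge runs close to the -y rail. I'll nudge 1.5 mm toward the lane middle and keep going.

>>> drive_tool(
  commands=[
    [[0, 0, 0], [-0.08, -0.1, 0], -1],
    [[0, 0, 0], [-0.15, -0.3, 0], -1],
    [[0, 0, 0], [-0.15, -0.6, 0], -1],
    [[0, 0, 0], [-0.15, -0.9, 0], -1],
    [[0, 0, 0], [-0.15, -1.2, 0], -1],
    [[0, 0, 0], [-0.15, -1.5, 0], -1],
    [[0, 0, 0], [-0.15, -1.5, 0], -1],
  ],
)

```text
clock: 8.13
position: [0.5623, 0.0326, 0.0477]
ee_rot: [3.139, -0.124, 0.002]
force: [3.0, -5.3, -2.0]
width: 0.128
gripper_force: 35.0
```

>>> drive_tool(
  commands=[
    [[0, 0, 0], [0, -0.3, 0], -1],
    [[0, 0, 0], [0, -0.6, 0], -1],
    [[0, 0, 0], [0, -0.9, 0], -1],
    [[0, 0, 0], [0, -1.2, 0], -1],
    [[0, 0, 0], [0, -1.5, 0], -1],
    [[0, 0, 0], [0, -1.8, 0], -1],
    [[0, 0, 0], [0, -1.8, 0], -1],
  ],
)

```text
clock: 8.72
position: [0.5636, 0.0518, 0.0477]
ee_rot: [-3.138, 0.123, -0.002]
force: [3.5, -2.1, -2.7]
width: 0.124
gripper_force: 35.0
```

>>> drive_tool(
  commands=[
    [[0, 0, 0], [0, 0, 0.03], -1],
    [[0, 0, 0], [0, -0.3, 0.03], -1],
    [[0, 0, 0], [0, -0.6, 0.03], -1],
    [[0, 0, 0], [0, -0.9, 0.03], -1],
    [[0, 0, 0], [0, -1.2, 0.03], -1],
    [[0, 0, 0], [0, -1.2, 0.03], -1],
  ],
)

```text
clock: 9.22
position: [0.5642, 0.0629, 0.0476]
ee_rot: [3.139, -0.124, 0.001]
force: [2.8, -2.8, -0.7]
width: 0.129
gripper_force: 35.0
```

>>> drive_tool(
  commands=[
    [[0, 0, 0], [0, -0.3, 0], -1],
    [[0, 0, 0], [0, -0.6, 0], -1],
    [[0, 0, 0], [0, -0.9, 0], -1],
    [[0, 0, 0], [0, -1.2, 0], -1],
    [[0, 0, 0], [0, -1.5, 0], -1],
    [[0, 0, 0], [0, -1.8, 0], -1],
    [[0, 0, 0], [0, -1.8, 0], -1],
  ],
)

```text
clock: 9.8
position: [0.5653, 0.0811, 0.0476]
ee_rot: [-3.139, 0.124, 0.0]
force: [2.6, -2.2, 0.9]
width: 0.131
gripper_force: 35.0
```

>>> drive_tool(
  commands=[
    [[0, 0, 0], [0, -0.3, 0], -1],
    [[0, 0, 0], [0, -0.6, 0], -1],
    [[0, 0, 0], [0, -0.9, 0], -1],
    [[0, 0, 0], [0, -1.2, 0], -1],
    [[0, 0, 0], [0, -1.5, 0], -1],
    [[0, 0, 0], [0, -1.8, 0], -1],
    [[0, 0, 0], [0, -2.1, 0], -1],
    [[0, 0, 0], [0, -2.4, 0], -1],
    [[0, 0, 0], [0, -2.7, 0], -1],
    [[0, 0, 0], [0, -2.7, 0], -1],
  ],
)

```text
clock: 10.63
position: [0.5675, 0.1085, 0.0476]
ee_rot: [-3.139, 0.123, -0.0]
force: [1.1, -1.5, 1.4]
width: 0.131
gripper_force: 35.0
```

>>> drive_tool(
  commands=[
    [[0, 0, 0], [0, -0.3, 0], -1],
    [[0, 0, 0], [0, -0.6, 0], -1],
    [[0, 0, 0], [0, -0.9, 0], -1],
    [[0, 0, 0], [0, -1.2, 0], -1],
    [[0, 0, 0], [0, -1.5, 0], -1],
    [[0, 0, 0], [0, -1.8, 0], -1],
    [[0, 0, 0], [0, -2.1, 0], -1],
    [[0, 0, 0], [0, -2.4, 0], -1],
    [[0, 0, 0], [0, -2.7, 0], -1],
    [[0, 0, 0], [0, -2.7, 0], -1],
  ],
)

```text
clock: 11.47
position: [0.5697, 0.1356, 0.0476]
ee_rot: [-3.138, 0.123, -0.0]
force: [2.3, -0.6, 2.1]
width: 0.129
gripper_force: 35.0
```

```bash
python3 - <<'E'
from h import *
i=cams.camera_info("top");p=ray(i,[[254.4,245.8]],.025)[0]-[.563,.05,0];print(.0797*p[0]+.9968*p[1])
im=cv2.imread("pics/top0.png")[225:270,228:278];cv2.imwrite("pics/pad.png",cv2.resize(im,None,fx=12,fy=12,interpolation=cv2.INTER_CUBIC))
E
```

```text
0.16868597145662703
```

>>> drive_tool(
  commands=[
    [[0, 0, 0], [0, -0.3, 0], -1],
    [[0, 0, 0], [0, -0.6, 0], -1],
    [[0, 0, 0], [0, -0.9, 0], -1],
    [[0, 0, 0], [0, -1.2, 0], -1],
    [[0, 0, 0], [0, -1.3, 0], -1],
    [[0, 0, 0], [0, -1.3, 0], -1],
  ],
)

```text
clock: 11.97
position: [0.5703, 0.1476, 0.0476]
ee_rot: [3.139, -0.124, -0.001]
force: [-0.5, -3.2, 4.9]
width: 0.13
gripper_force: 35.0
```

View pics/pad.png

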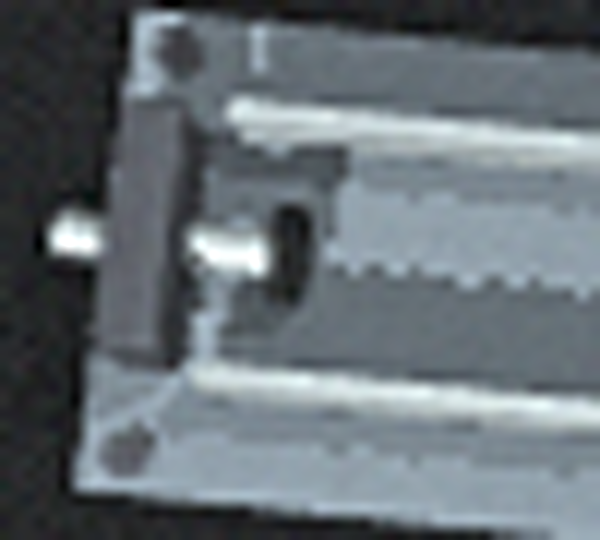

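The pad's face is at crop (315,255), which puts it at lane x ≈ 0.169, so contact should come with the carrier near 0.124. It is at about 0.098 now.

>>> drive_tool(
  commands=[
    [[0, 0, 0], [0, -0.2, -0.03], -1],
    [[0, 0, 0], [0, -0.4, -0.03], -1],
    [[0, 0, 0], [0, -0.6, -0.03], -1],
    [[0, 0, 0], [0, -0.8, -0.03], -1],
    [[0, 0, 0], [0, -1.0, -0.03], -1],
    [[0, 0, 0], [0, -1.2, -0.03], -1],
    [[0, 0, 0], [0, -1.4, -0.03], -1],
    [[0, 0, 0], [0, -1.6, -0.03], -1],
    [[0, 0, 0], [0, -1.7, -0.03], -1],
    [[0, 0, 0], [0, -1.7, -0.03], -1],
    [[0, 0, 0], [0, -1.7, -0.03], -1],
  ],
)

```text
clock: 12.88
position: [0.5718, 0.1646, 0.0477]
ee_rot: [-3.139, 0.124, 0.001]
force: [-0.4, -0.3, -2.5]
width: 0.127
gripper_force: 35.0
```

>>> drive_tool(
  commands=[
    [[0, 0, 0], [0, -0.1, 0], -1],
    [[0, 0, 0], [0, -0.2, 0], -1],
    [[0, 0, 0], [0, -0.2, 0], -1],
    [[0, 0, 0], [0, -0.2, 0], -1],
  ],
)

```text
clock: 13.22
position: [0.5722, 0.1663, 0.0479]
ee_rot: [-3.139, 0.124, -0.0]
force: [0.3, -0.7, -2.8]
width: 0.131
gripper_force: 35.0
```

>>> drive_tool(
  commands=[
    [[0, 0, 0], [0, -0.1, 0.02], -1],
    [[0, 0, 0], [0, -0.2, 0.02], -1],
    [[0, 0, 0], [0, -0.2, 0.02], -1],
    [[0, 0, 0], [0, -0.2, 0.02], -1],
  ],
)

```text
clock: 13.55
position: [0.5723, 0.1684, 0.0477]
ee_rot: [-3.139, 0.124, -0.0]
force: [0.5, -0.2, -3.6]
width: 0.133
gripper_force: 35.0
```

>>> drive_tool(
  commands=[
    [[0, 0, 0], [0, -0.1, 0.02], -1],
    [[0, 0, 0], [0, -0.2, 0.02], -1],
    [[0, 0, 0], [0, -0.2, 0.02], -1],
    [[0, 0, 0], [0, -0.2, 0.02], -1],
  ],
)

```text
clock: 13.88
position: [0.5727, 0.1704, 0.0477]
ee_rot: [-3.139, 0.124, -0.001]
force: [0.3, -0.9, -0.5]
width: 0.131
gripper_force: 35.0
```

>>> drive_tool(
  commands=[
    [[0, 0, 0], [0, -0.1, 0], -1],
    [[0, 0, 0], [0, -0.15, 0], -1],
    [[0, 0, 0], [0, -0.15, 0], -1],
    [[0, 0, 0], [0, -0.15, 0], -1],
  ],
)

```text
clock: 14.22
position: [0.5728, 0.1717, 0.0477]
ee_rot: [3.139, -0.125, 0.001]
force: [-0.5, -1.8, 1.1]
width: 0.131
gripper_force: 35.0
```

>>> drive_tool(
  commands=[
    [[0, 0, 0], [0, -0.1, 0], -1],
    [[0, 0, 0], [0, -0.15, 0], -1],
    [[0, 0, 0], [0, -0.15, 0], -1],
    [[0, 0, 0], [0, -0.15, 0], -1],
  ],
)

```text
clock: 14.55
position: [0.5729, 0.1732, 0.0476]
ee_rot: [3.139, -0.125, 0.001]
force: [-0.2, -3.0, 3.7]
width: 0.127
gripper_force: 35.0
```

>>> drive_tool(
  commands=[
    [[0, 0, 0], [0, -0.1, -0.03], -1],
    [[0, 0, 0], [0, -0.15, -0.03], -1],
    [[0, 0, 0], [0, -0.15, -0.03], -1],
    [[0, 0, 0], [0, -0.15, -0.03], -1],
  ],
)

```text
clock: 14.88
position: [0.5726, 0.1754, 0.0477]
ee_rot: [-3.139, 0.124, 0.0]
force: [0.2, -0.4, -1.3]
width: 0.13
gripper_force: 35.0
```

>>> drive_tool(
  commands=[
    [[0, 0, 0], [0, -0.1, 0], -1],
    [[0, 0, 0], [0, -0.15, 0], -1],
    [[0, 0, 0], [0, -0.15, 0], -1],
    [[0, 0, 0], [0, -0.15, 0], -1],
  ],
)

```text
clock: 15.22
position: [0.5728, 0.1766, 0.0477]
ee_rot: [-3.139, 0.124, 0.0]
force: [-0.1, 0.5, -2.6]
width: 0.126
gripper_force: 35.0
```

>>> drive_tool(
  commands=[
    [[0, 0, 0], [0, -0.1, 0], -1],
    [[0, 0, 0], [0, -0.15, 0], -1],
    [[0, 0, 0], [0, -0.15, 0], -1],
    [[0, 0, 0], [0, -0.15, 0], -1],
  ],
)

```text
clock: 15.55
position: [0.5729, 0.1776, 0.0477]
ee_rot: [3.139, -0.125, -0.0]
force: [0.1, -0.5, -2.8]
width: 0.128
gripper_force: 35.0
```

>>> drive_tool(
  commands=[
    [[0, 0, 0], [0, -0.1, 0.01], -1],
    [[0, 0, 0], [0, -0.15, 0.01], -1],
    [[0, 0, 0], [0, -0.15, 0.01], -1],
    [[0, 0, 0], [0, -0.15, 0.01], -1],
  ],
)

```text
clock: 15.88
position: [0.573, 0.1781, 0.0477]
ee_rot: [3.138, -0.126, -0.001]
force: [-2.0, -5.1, 0.6]
width: 0.128
gripper_force: 35.0
```

>>> drive_tool(
  commands=[
    [[0, 0, 0], [0, -0.05, 0], -1],
    [[0, 0, 0], [0, -0.1, 0], -1],
    [[0, 0, 0], [0, -0.1, 0], -1],
    [[0, 0, 0], [0, -0.1, 0], -1],
  ],
)

```text
clock: 16.22
position: [0.5731, 0.1784, 0.0478]
ee_rot: [3.137, -0.126, -0.001]
force: [-2.0, -6.9, 2.0]
width: 0.131
gripper_force: 35.0
```

>>> drive_tool(
  commands=[
    [[0, 0, 0], [0, -0.08, 0], -1],
    [[0, 0, 0], [0, -0.15, 0], -1],
    [[0, 0, 0], [0, -0.15, 0], -1],
    [[0, 0, 0], [0, -0.15, 0], -1],
    [[0, 0, 0], [0, -0.15, 0], -1],
    [[0, 0, 0], [0, -0.15, 0], -1],
  ],
)

```text
clock: 16.72
position: [0.5731, 0.1788, 0.0478]
ee_rot: [3.136, -0.127, -0.002]
force: [-2.7, -10.3, 4.5]
width: 0.13
gripper_force: 35.0
```

>>> drive_tool(
  commands=[
    [[0, 0, 0], [0, -0.03, 0], -1],
    [[0, 0, 0], [0, -0.06, 0], -1],
    [[0, 0, 0], [0, -0.06, 0], -1],
    [[0, 0, 0], [0, -0.06, 0], -1],
    [[0, 0, 0], [0, -0.06, 0], -1],
    [[0, 0, 0], [0, -0.06, 0], -1],
  ],
)

```text
clock: 17.22
position: [0.5731, 0.1788, 0.0478]
ee_rot: [3.135, -0.128, -0.002]
force: [-3.8, -11.3, 5.9]
width: 0.129
gripper_force: 35.0
```

```bash
python3 - <<'E'
from h import *
print(readout.observe()["ft_torque"])
a=cams.get_image("scene")[180:300,230:430];cv2.imwrite("pics/s4.png",cv2.resize(a,None,fx=4,fy=4,interpolation=cv2.INTER_CUBIC))
E
```

```text
[-2.49290609  0.70653875  0.12556148]
```

View pics/s4.png

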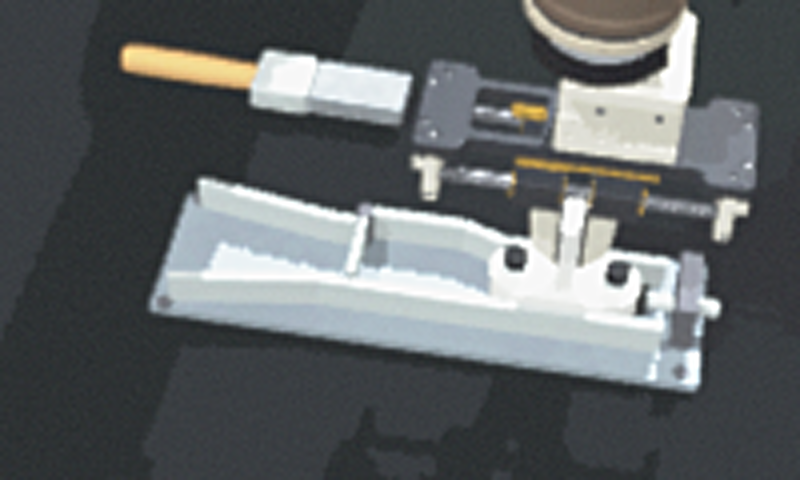

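Gate leaf (360,240) is shut and the carrier nose is on the pad (640,300). I'll ease the floor and rail load slightly and press a touch more so the pad force clearly passes 6 N.

>>> drive_tool(
  commands=[
    [[0, 0, 0], [-0.03, -0.02, -0.02], -1],
    [[0, 0, 0], [-0.05, -0.04, -0.02], -1],
    [[0, 0, 0], [-0.05, -0.04, -0.02], -1],
    [[0, 0, 0], [-0.05, -0.04, -0.02], -1],
    [[0, 0, 0], [-0.05, -0.04, -0.02], -1],
    [[0, 0, 0], [-0.05, -0.04, -0.02], -1],
  ],
)

```text
clock: 17.77
position: [0.5729, 0.1792, 0.0478]
ee_rot: [3.135, -0.128, -0.001]
force: [-1.9, -10.0, 2.5]
width: 0.131
gripper_force: 35.0
```

>>> drive_tool(
  commands=[
    [[0, 0, 0], [-0.03, -0.05, -0.01], -1],
    [[0, 0, 0], [-0.03, -0.09, -0.01], -1],
    [[0, 0, 0], [-0.03, -0.09, -0.01], -1],
    [[0, 0, 0], [-0.03, -0.09, -0.01], -1],
    [[0, 0, 0], [-0.03, -0.09, -0.01], -1],
    [[0, 0, 0], [-0.03, -0.09, -0.01], -1],
  ],
)

```text
clock: 18.27
position: [0.5729, 0.1796, 0.0479]
ee_rot: [3.134, -0.129, -0.001]
force: [-0.8, -12.0, 3.0]
width: 0.126
gripper_force: 35.0
```

>>> drive_tool(
  commands=[
    [[0, 0, 0], [0, 0.1, 0], -1],
    [[0, 0, 0], [0, 0.2, 0], -1],
    [[0, 0, 0], [0, 0.3, 0], -1],
    [[0, 0, 0], [0, 0.4, 0], -1],
    [[0, 0, 0], [0, 0.4, 0], -1],
    [[0, 0, 0], [0, 0.4, 0], -1],
  ],
)

```text
clock: 18.77
position: [0.5727, 0.1786, 0.0478]
ee_rot: [3.138, -0.126, 0.0]
force: [1.5, -6.7, -3.7]
width: 0.131
gripper_force: 35.0
```

>>> drive_tool(
  commands=[
    [[0, 0, 0], [0, 0.1, 0.02], -1],
    [[0, 0, 0], [0, 0.15, 0.02], -1],
    [[0, 0, 0], [0, 0.15, 0.02], -1],
    [[0, 0, 0], [0, 0.15, 0.02], -1],
  ],
)

```text
clock: 19.1
position: [0.5726, 0.1781, 0.0478]
ee_rot: [3.139, -0.125, 0.001]
force: [1.3, -3.6, -3.6]
width: 0.129
gripper_force: 35.0
```

>>> drive_tool(
  commands=[
    [[0, 0, 0], [0, 0.05, 0.03], -1],
    [[0, 0, 0], [0, 0.05, 0.03], -1],
    [[0, 0, 0], [0, 0.05, 0.03], -0.3],
    [[0, 0, 0], [0, 0.05, 0.03], -0.3],
    [[0, 0, 0], [0, 0.05, 0.03], -0.3],
    [[0, 0, 0], [0, 0.05, 0.03], -0.3],
    [[0, 0, 0], [0, 0.05, 0.03], -0.3],
    [[0, 0, 0], [0, 0.05, 0.03], -0.3],
    [[0, 0, 0], [0, 0.05, 0.03], -0.3],
    [[0, 0, 0], [0, 0.05, 0.03], -0.3],
  ],
)

```text
clock: 19.93
position: [0.5722, 0.1777, 0.0475]
ee_rot: [3.139, -0.124, -0.0]
force: [-0.8, -0.3, 0.1]
width: 0.349
gripper_force: 0.0
```

>>> drive_tool(
  commands=[
    [[0, 0, 0], [0, 0, -1], -0.3],
    [[0, 0, 0], [0, 0, -3], -0.3],
    [[0, 0, 0], [0, 0, -6], -0.3],
    [[0, 0, 0], [0, 0, -10], -0.3],
    [[0, 0, 0], [0, 0, -12], -0.3],
    [[0, 0, 0], [0, 0, -12], -0.3],
    [[0, 0, 0], [0, 0, -12], -0.3],
    [[0, 0, 0], [0, 0, -12], -0.3],
  ],
)

```text
clock: 20.6
position: [0.5718, 0.1775, 0.1673]
ee_rot: [3.139, -0.125, -0.001]
force: [0.7, 0.2, -0.7]
width: 0.352
gripper_force: 0.0
```

```bash
python3 - <<'E'
from h import *
a=cams.get_image("scene")[200:300,250:430];b=cams.get_image("wrist")
o=np.zeros((600,800,3),np.uint8);a=cv2.resize(a,(540,300),interpolation=cv2.INTER_CUBIC);o[:300,:540]=a;o[300:,:480]=cv2.resize(b[0:400],(480,300))
cv2.imwrite("pics/f.png",o)
E
```

```text
(no output)
```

View pics/f.png

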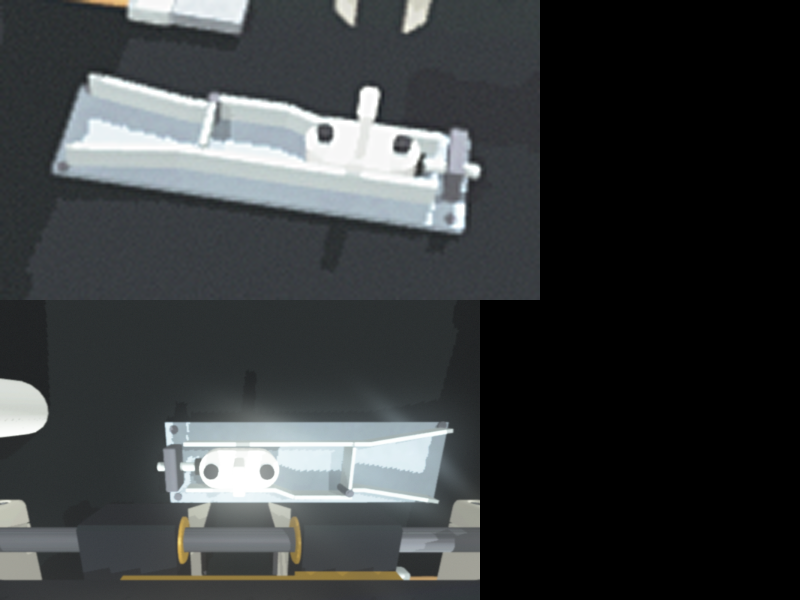

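The carrier sits square at (238,470) with its nose at the pad (200,470). The gate is shut at (350,468) and the gripper is clear, so I'm handing in.

```bash
python3 -c "
from cell import job;print(job.sign_off())"
```

```text
the job is handed in; nothing more can be done
None
```

I loaded the carrier through the gate, pressed it on the pad at about 10 N (estimated from the wrist force) and released it; the last pictures show it square with its nose at the pad and the gate shut, and I handed the job in, but sign-off returned no verdict.

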